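Ride along over the clamp of a coasting soldering turntable

ROBOT

A 6-joint arm with a two-finger parallel gripper is mounted at the origin on the work surface. World frame = base frame: x ahead of the robot, y to its left, z up, the work surface at z = 0. Lengths are in m, angles in rad, forces in N, time in s.
With the tool pointing down it reaches from about 0.325 to 1 m from the base axis. Payload 5.1 kg.
Tool frame: the origin (TCP) lies between the finger pads, 19 mm behind the fingertips; this is the grasp point; z points along the fingers, y is the line along which they close (so a half turn about z gives the same grasp; the last joint's range is limited). The gripper opens to 85 mm and grips with 20 to 120 N. Pads are 22 mm wide; open, the fingers measure 114 mm over their backs; the gripper's body (76 mm by 85 mm) begins 54 mm behind the grasp point. The pads swing forward as they close: fully open they stand 13 mm farther back than shut.
Start: joints at [-1.332, 0.124, 1.65, -0, 1.367, -0.083], TCP at [0.206, -0.617, 0.25] pointing down, gripper open.
Joint ranges: [-2.61, 2.61], [-1.02, 2.33], [0.03, 2.71], [-1.35, 4.49], [0.32, 2.68], [-2.91, 2.91]. Speed limits (rad/s): [2.57, 2.57, 3.14, 3.14, 3.14, 3.14].

INTERFACE

Orientations are given as a unit quaternion [w, x, y, z].
In Python, from cell import * gives the robot as it stands.
- The arm moves only by the shell command python3 -m crank 'ROWS' [OPENING]. ROWS is a JSON object of lists of equal length, an entry for each row: "offset": the shift along the tool's x, y, z in cm, a list of three; "turn": the turn, a rotation vector about the tool's x, y, z in rad, a list of three. A call has 1 to 8 rows; each row is the pose to reach, as a shift and turn from the pose commanded when the call began, along the tool's axes at that moment; what a row does not reach only later rows make up. A row lasts 1/12 s, in which the tool goes at most 41.7 mm and 7.16 degrees, less where a joint would pass 70% of its speed; a pose out of reach is approached as far as the arm can. A call with a gripper value outside its range is refused whole. OPENING is the finger opening in cm, from 0 to 8.54, set as the call begins (- or left out, the last holds). The fingers move at their own pace and stop on an object; the grip force is fixed at half the most. Time passes only in rows, so rows that repeat a pose let the fingers close. It gives the time, the measured TCP pose, the force, the opening and the grip force at its end, in the units of the state.
- observe(): the state, without advancing time (a new reading comes with each control period).
- camera(name): name is "scene" or "top" or "wrist"; returns a dict with "img" (384x512x3 uint8, red, green, blue), "fovy" (degrees; the focal length in pixels is half the picture's height over the tangent of half this angle, whatever the lens; pixels are square), "cx", "cy" (the principal point, pixels), "k1" (the pictures are not rectified: a ray, as slopes to the right and down, at radius r is drawn at 1 + k1 r^2 times it, then the intrinsics apply), "camera_from_world" (4x4, takes a point from world to camera coordinates). Camera axes: x right, y down, z forward; pixel columns grow to the right and rows downward; lengths in m; the calibration is good to about 2 mm. A picture is of the moment at which its call begins. There is no depth.
- close_job(): hands the job in; it is judged then, once.
The state is a dict: "time": time; "joint_pos": joint angles; "qd": joint speeds; "tau": joint torques, N m; "tool_pos": TCP position; "tool_rot": TCP orientation; "wrist_force": force on the tool from outside, world axes, zero at the start; "torque": the same for the moment, N m; "gripper_width": opening from 0.0 (shut) to 1.0 (fully open); "grasp_force": force on a finger pad.
Only numpy, scipy, OpenCV 4.12 (cv2) and the standard library are available. Lean on these libraries where they do the work, as an engineer would, in place of code of your own. Each camera call takes 0.05 s, during which the arm holds its last target. There are 200 camera calls.

TASK

The work clamp on the jeweller's soldering turntable has been refitted and needs watching while it runs: push the tall clamp sideways with the fingers so that the wheel coasts round freely, either way, at about a turn in five seconds (never quicker than a turn in two and a half seconds, and no hard knocks). Let go and then ride along above the moving clamp, like a loupe, for five seconds on end while the wheel is still turning (quicker than a turn in twenty seconds): fingertips two to six centimetres over its top and the tool's centre within three centimetres of it sideways, touching nothing; push again if it slows too soon. Finally let the wheel run down, or slow it gently, to a standstill and leave it, with the crucible still upright on its brick in the middle and nothing else on the bench disturbed.

Things in the scene. Friction and masses are not known exactly. Their poses are not given: they have to be found in the camera images.
- turntable: Heavy fixed foot of a ball-bearing soldering turntable; origin on the table surface, exactly on the wheel's upright axis; z up. Above it turns a flat steel wheel, 260 mm across, 10 mm thick, upper face 80 mm above the table.
- wheel_mid (a point): Middle of the wheel's upper face, on the axis, under the square fire brick fixed there (75 x 75 x 30 mm, top 110 mm above the table). Near the rim a tall clamp is fixed and, across from it, a low round counterweight 44 mm across and 20 mm high, 100 mm from the axis. Only the crucible stands loose on the wheel.
- wheel (a joint): Angle of the wheel, rad, growing anticlockwise seen from above, free for many turns; at 0 the clamp lies along the foot's +x axis. Nominal mass 1.9 kg, inertia 0.0154 kg m2 (both vary by up to 30 percent); bearing drag 0.00095 N m s/rad plus dry drag 0.0007 N m: left alone from 1.3 rad/s it needs about 11 s to fall to 0.3 rad/s, 16 s to stop.
- clamp_top (a point): Centre of the flat top of the tall clamp: a round steel head 38 mm across and 20 mm high on a stem 18 mm thick that rises from a foot 34 mm square and 14 mm high on the wheel. The top is 170 mm above the table and 100 mm from the wheel's axis; the head's underside is 150 mm above the table. It moves round with the wheel.
- crucible: Loose white ceramic cup, 52 mm across, 35 mm tall, 90 g, standing upright on the fire brick in the middle of the wheel (its top 145 mm above the table); origin at the centre of its underside; it turns with the wheel by friction alone.
- glue: Bystander, not to be disturbed: white glue bottle with a cap, 60 mm across, 150 mm tall; loose on the bench; origin at its middle, underside.
- can: Bystander, not to be disturbed: drinks can, 66 mm across, 115 mm tall; loose on the bench; origin at its middle, underside.
- jar: Bystander, not to be disturbed: open glass jar, 72 mm across, 85 mm tall; loose on the bench; origin at its middle, underside.
- block: Bystander, not to be disturbed: aluminium dapping block with round hollows, 60 x 60 x 30 mm; loose on the bench; origin at its middle, underside.
- hammer: Bystander, not to be disturbed: hammer lying flat; loose on the bench; origin at its middle.
- driver: Bystander, not to be disturbed: screwdriver lying flat; loose on the bench; origin at its middle.
- findings: Bystander, not to be disturbed: open clear box with four compartments, 120 x 90 x 45 mm; loose on the bench; origin at its middle, underside.

How it is judged:
On the way, in this order (a step that is already met when the one before it is completed fails the run):
1. the wheel coasts by itself at more than 0.7 rad/s, the robot not touching it ((velocity of joint wheel above 0.7 rad/s or velocity of joint wheel below -0.7 rad/s) and contact force between each of the arm, the fingers and wheel below 0.3 N), for 0.1 s.
2. the tool rides over the clamp for 5 s without a break: within 30 mm sideways, TCP 35 to 85 mm over the clamp's top, the wheel turning at more than 0.3 rad/s, untouched ((velocity of joint wheel above 0.3 rad/s or velocity of joint wheel below -0.3 rad/s) and horizontal distance between the grasp point and clamp_top below 0.03 m and z of the grasp point in the frame of turntable between 0.205 and 0.255 m and contact force between each of the arm, the fingers and wheel below 0.3 N), for 5 s.
At the end, for the whole second after the job is handed in: The wheel stands still (under 0.05 rad/s), the crucible upright on the brick within 18 mm of the wheel's axis (not (velocity of joint wheel above 0.05 rad/s or velocity of joint wheel below -0.05 rad/s) and horizontal distance between crucible and turntable below 0.018 m and angle between crucible's own z axis and vertical below 0.25 rad and z of crucible in the frame of turntable above 0.1 m); the robot touches nothing.
It fails at once if the wheel whirls faster than 2.5 rad/s (velocity of joint wheel above 2.5 rad/s or velocity of joint wheel below -2.5 rad/s).
It fails at once if the wheel is knocked with more than 30 N (contact force between any of the fingers, the arm and wheel above 30 N).
It fails at once if the crucible is knocked off its place or tipped (not (horizontal distance between crucible and turntable below 0.018 m and angle between crucible's own z axis and vertical below 0.25 rad and z of crucible in the frame of turntable above 0.1 m)).
It fails at once if a bystander is shifted by more than 20 mm (distance of any of glue, can, jar, block, hammer, driver, findings from where it was at the start of the episode above 0.02 m).
It also fails if it takes over 72 s, if anything falls off the work surface, if the arm or the gripper's body presses on something with over 40 N, if the wrist force passes 120 N, or if a joint passes its speed limit or range.

## Working session

There is one attempt and no reset: what is moved stays moved. The work goes in short steps, Python scripts to look and compute and a shell command to move; the robot and the scene stay as the last step left them, time stands still between calls to the robot, and variables do not carry over. Pictures are saved under pics/ and viewed, at most 10 in all, crops included, and the job is handed in when it is done.

```bash
mkdir -p pics; ls; python3 - <<'E'
from cell import *
import cv2,numpy as np
s=observe();print({k:np.round(v,3) for k,v in s.items()})
ims=[]
for n in("scene","top"):
    c=camera(n);print(n,c["fovy"],c["cx"],c["cy"],c["k1"],np.round(c["camera_from_world"],3).tolist())
    cv2.imwrite(f"pics/{n}0.png",cv2.cvtColor(c["img"],cv2.COLOR_RGB2BGR))
E
```

```text
pics
{'time': np.float64(0.0), 'joint_pos': array([-1.332,  0.125,  1.652, -0.   ,  1.367, -0.083]), 'qd': array([-0.001,  0.001,  0.001, -0.001,  0.   ,  0.001]), 'tau': array([ 2.0000e-03, -4.2361e+01, -3.6546e+01,  0.0000e+00,  7.0000e-03,
       -0.0000e+00]), 'tool_pos': array([ 0.205, -0.616,  0.249]), 'tool_rot': array([-0.001,  0.987,  0.16 , -0.   ]), 'wrist_force': array([ 0.065, -0.278, -0.473]), 'torque': array([-0.024, -0.041,  0.003]), 'grasp_force': np.float64(0.0), 'gripper_width': np.float64(0.996)}
scene 45.95173384226814 254.1176189366049 191.25484486804586 -0.1708285704483958 [[-0.44, 0.898, -0.008, 0.236], [0.605, 0.289, -0.742, -0.227], [-0.664, -0.331, -0.67, 1.853], [0.0, 0.0, 0.0, 1.0]]
top 42.245039215271134 260.83725753895044 187.34193773536737 0.02356588933827696 [[-0.029, -1.0, 0.009, 0.002], [-0.986, 0.027, -0.162, 0.548], [0.162, -0.014, -0.987, 1.386], [0.0, 0.0, 0.0, 1.0]]
```

View pics/top0.png

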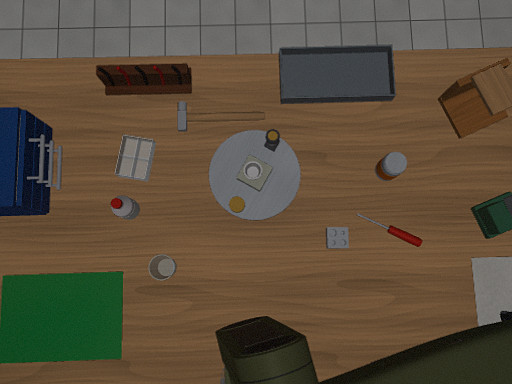

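View pics/scene0.png

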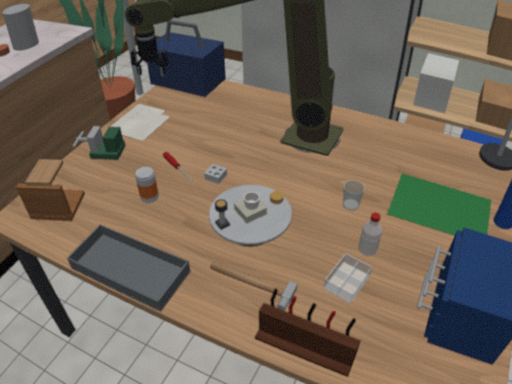

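The top view shows the wheel at about (254,174), the yellow clamp head at (272,136), the counterweight at (237,204) and the crucible at (253,171). The can is at (392,165), the block at (337,237) and the hammer handle at (225,116). Next I'll measure these.

```bash
cat > h.py <<'E'
from cell import *
import cv2,numpy as np
def ray(c,uv):
    f=192/np.tan(np.radians(c["fovy"])/2)
    K=np.array([[f,0,c["cx"]],[0,f,c["cy"]],[0,0,1]])
    p=cv2.undistortPoints(np.float32([[uv]]),K,np.array([c["k1"],0,0,0,0]))[0,0]
    T=c["camera_from_world"];R=T[:3,:3]
    return -R.T@T[:3,3],R.T@np.array([p[0],p[1],1.])
def hit(c,uv,z):
    o,d=ray(c,uv);return (o+d*(z-o[2])/d[2])[:2]
def blobs(c,amin=20):
    hsv=cv2.cvtColor(c["img"],cv2.COLOR_RGB2HSV)
    m=cv2.inRange(hsv,(16,130,80),(30,255,255))
    n,_,st,ce=cv2.connectedComponentsWithStats(m)
    return [(ce[i],st[i,4]) for i in range(1,n) if st[i,4]>=amin]
E
python3 - <<'E'
from h import *
c=camera("top");im=c["img"];hsv=cv2.cvtColor(im,cv2.COLOR_RGB2HSV)
for p in [(272,136),(237,204),(230,180),(180,20+100),(330,160)]:print(p,hsv[p[1],p[0]])
m=cv2.inRange(hsv,(95,5,90),(125,90,255));m[:,:200]=0;m[:,310:]=0;m[:125]=0;m[228:]=0
cs,_=cv2.findContours(m,cv2.RETR_EXTERNAL,cv2.CHAIN_APPROX_NONE);k=max(cs,key=cv2.contourArea)
hull=cv2.convexHull(k);e=cv2.fitEllipse(hull);print(e)
P=np.array([hit(c,q[0].astype(float),.08) for q in hull]);A=np.c_[2*P,np.ones(len(P))]
s=np.linalg.lstsq(A,(P**2).sum(1),rcond=None)[0];print("circ",s[:2],np.sqrt(s[2]+s[:2]@s[:2]))
print("ell",hit(c,e[0],.08))
y=cv2.inRange(hsv,(14,120,80),(32,255,255))
for u,a in blobs(c):
    if 200<u[0]<310 and 120<u[1]<230: print("blob",u,a,hit(c,u,.17),hit(c,u,.10))
for n,p,z in[("crucible",(253,170),.145),("can",(393,163),.115),("glue",(117,203),.15),("jar",(162,267),.085),("hamR",(264,116),.02),("hamL",(182,116),.02),("block",(337,237),.03),("drvtip",(359,214),.02)]:print(n,hit(c,p,z))
cv2.imwrite("pics/z.png",cv2.resize(cv2.cvtColor(im[110:240,190:330],cv2.COLOR_RGB2BGR),None,fx=4,fy=4))
E
```

```text
(272, 136) [ 20 178 110]
(237, 204) [ 19 169 115]
(230, 180) [111  16 115]
(180, 120) [160   8  98]
(330, 160) [ 13 126 109]
((254.07064819335938, 174.70697021484375), (89.47148895263672, 90.3962173461914), 98.23228454589844)
circ [0.58010863 0.00530813] 0.12781671806117204
ell [0.5782514  0.00545045]
blob [272.32876712 135.15068493] 73 [ 0.66715015 -0.04600783] [ 0.68628869 -0.04887233]
blob [236.50555556 203.98333333] 180 [0.48464724 0.05333953] [0.49385221 0.05588247]
crucible [0.57879282 0.00804363]
can [ 0.5941108  -0.37857723]
glue [0.49858079 0.36881497]
jar [0.32899798 0.26200986]
hamR [ 0.7679589 -0.0290808]
hamL [0.77411236 0.21618208]
block [ 0.3999785 -0.2271405]
drvtip [ 0.46536618 -0.29628449]
```

View pics/z.png

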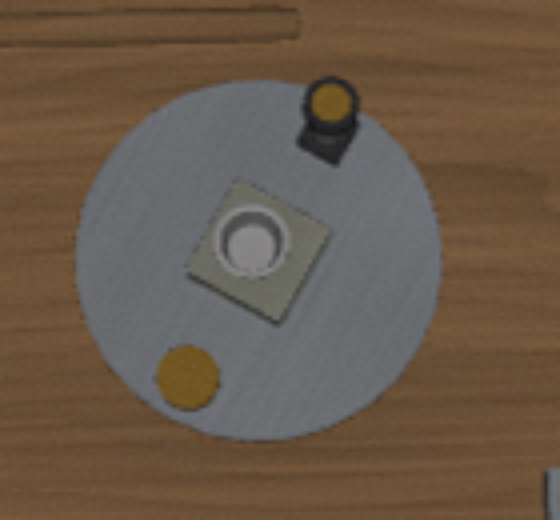

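The clamp head is at the top right of the wheel, at about (0.667, -0.046) m, with the axis near (0.580, 0.005). The clamp angle is about -0.53 rad. I'll push it anticlockwise with the fingers shut, and start the approach now.

```bash
python3 -m crank '{"offset":[[1,-0.6,0],[3,-1.8,0],[6,-3.5,0],[9,-5.3,0],[12,-7.1,0],[15,-8.9,0],[18,-10.7,0],[21,-12.5,0]],"turn":[[0,0,0.05],[0,0,0.11],[0,0,0.17],[0,0,0.23],[0,0,0.3],[0,0,0.37],[0,0,0.44],[0,0,0.5]]}' 0
cat >> h.py <<'E'
from scipy.spatial.transform import Rotation as Ro
A=np.array([.580,.005])
def Rt(s=None):
    q=(s or observe())["tool_rot"];return Ro.from_quat(q[[1,2,3,0]] if hasattr(q,'shape') else [q[1],q[2],q[3],q[0]]).as_matrix()
def off(target):
    s=observe();return np.round(100*Rt(s).T@(np.asarray(target)-s["tool_pos"]),1)
E
python3 - <<'E'
from h import *
print(Rt().round(3).tolist(),off([.658,-.093,.25]))
E
```

```text
time: 0.82
tool_pos: [0.3659, -0.4301, 0.2497]
tool_rot: [-0.0, 0.996, -0.091, -0.0]
wrist_force: [0.8, -0.8, -0.0]
gripper_width: -0.005
grasp_force: 0.0
[[0.984, -0.181, -0.0], [-0.181, -0.984, 0.0], [-0.0, -0.0, -1.0]] [ 22.6 -38.4  -0. ]
```

```bash
python3 -m crank '{"offset":[[1.4,-2.4,0],[2.9,-4.9,0],[4.5,-7.6,0],[6.1,-10.3,0],[7.7,-13,0],[9.3,-15.7,0],[10.9,-18.4,0],[12.5,-21.1,0]],"turn":[[0,0,0],[0,0,0],[0,0,0],[0,0,0],[0,0,0],[0,0,0],[0,0,0],[0,0,0]]}'
python3 -m crank '{"offset":[[1.6,-2.7,0],[3.2,-5.4,0],[4.8,-8.1,0],[6.4,-10.8,0],[7.7,-13,0],[8.9,-15,0],[9.7,-16.6,0],[10.1,-17.3,0]],"turn":[[0,0,0],[0,0,0],[0,0,0],[0,0,0],[0,0,0],[0,0,0],[0,0,0],[0,0,0]]}'
python3 - <<'E'
from h import *
print(off([.658,-.093,.160]))
for n in("top","scene"):
    c=camera(n)
    for u,a in blobs(c): print(n,u,a,hit(c,u,.17),hit(c,u,.10))
    cv2.imwrite(f"pics/{n}1.png",cv2.cvtColor(c["img"],cv2.COLOR_RGB2BGR))
E
```

```text
time: 1.48
tool_pos: [0.5263, -0.2447, 0.2497]
tool_rot: [-0.0, 0.996, -0.089, -0.0]
wrist_force: [-0.3, -0.5, 0.3]
gripper_width: -0.001
grasp_force: 0.0
time: 2.15
tool_pos: [0.6565, -0.0917, 0.2493]
tool_rot: [-0.0, 0.996, -0.088, -0.0]
wrist_force: [0.5, -0.0, -0.2]
gripper_width: -0.0
grasp_force: 0.0
[0.2 0.1 8.9]
top [236.54143646 204.00552486] 181 [0.48458639 0.05324725] [0.49378805 0.05578517]
scene [276.42857143 196.64285714] 98 [0.56768314 0.08924752] [0.49774933 0.06003219]
scene [220.51851852 202.88888889] 27 [ 0.66215247 -0.0463135 ] [ 0.59952546 -0.08601389]
```

View pics/scene1.png

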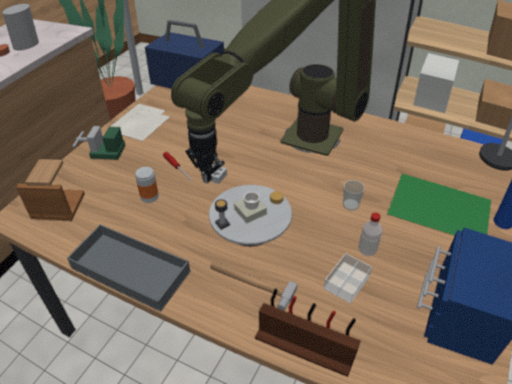

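Scene view: the gripper stands beside the clamp at about (207,170), the clamp head is at (220,203) and the counterweight at (276,197). Both are visible in this camera. I'll descend and work out the push rows.

```bash
python3 -m crank '{"offset":[[0.2,0.1,1],[0.2,0.1,2.5],[0.2,0.1,4],[0.2,0.1,5.5],[0.2,0.1,7],[0.2,0.1,8.2],[0.2,0.1,8.8],[0.2,0.1,8.9]],"turn":[[0,0,0],[0,0,0],[0,0,0],[0,0,0],[0,0,0],[0,0,0],[0,0,0],[0,0,0]]}'
python3 - <<'E'
from h import *
w=np.array([.3,.4,.45,.5,.55,.6,.7,.8,.9,1,1.1,1.2,1.25,1.25])
th=-.68+np.cumsum(w)/12
n=np.array([np.cos(1.4),np.sin(1.4)])
f=lambda t:A+.1*np.array([np.cos(t),np.sin(t)])-.0335*n
s=observe();print(s["tool_pos"],f(-.68));R=Rt(s)
o=np.array([100*R.T@np.r_[f(t)-f(-.68),0] for t in th])
print(o[:8,:2].round(1).tolist(),(o[8:]-o[7])[:,:2].round(1).tolist(),th[[7,13]])
E
```

```text
time: 2.92
tool_pos: [0.6563, -0.095, 0.1583]
tool_rot: [-0.0, 0.996, -0.089, -0.002]
wrist_force: [-0.6, -0.6, -0.7]
gripper_width: 0.002
grasp_force: 0.0
[ 0.65630795 -0.09498729  0.15825509] [ 0.65206337 -0.09089187]
[[0.1, -0.2], [0.3, -0.5], [0.4, -0.9], [0.6, -1.2], [0.7, -1.7], [0.9, -2.2], [1.0, -2.7], [1.1, -3.4]] [[0.1, -0.7], [0.1, -1.6], [0.0, -2.5], [-0.1, -3.5], [-0.4, -4.5], [-0.7, -5.5]] [-0.32166667  0.23666667]
```

```bash
python3 -m crank '{"offset":[[0,-0.3,0],[0.1,-0.7,0],[0.2,-1.1,0],[0.3,-1.5,0],[0.4,-2,0],[0.5,-2.5,0],[0.6,-3.1,0],[0.7,-3.8,0]],"turn":[[0,0,0],[0,0,0],[0,0,0],[0,0,0],[0,0,0],[0,0,0],[0,0,0],[0,0,0]]}'
python3 -m crank '{"offset":[[0.1,-0.8,0],[0.1,-1.6,0],[0,-2.5,0],[-0.1,-3.5,0],[-0.4,-4.5,0],[-0.7,-5.5,0],[-0.7,-5.5,0],[-0.7,-5.5,-3]],"turn":[[0,0,0],[0,0,0],[0,0,0],[0,0,0],[0,0,0],[0,0,0],[0,0,0],[0,0,0]]}'
cat >> h.py <<'E'
def angle():
    """list of (time, cam, estimate of clamp angle, kind)"""
    r=[]
    for n in("scene","top"):
        t=float(observe()["time"]);c=camera(n)
        for u,a in blobs(c):
            for k,z in(("clamp",.17),("cw",.10)):
                p=hit(c,u,z)-A;d=np.hypot(*p)
                if abs(d-.1)<.012 :
                    r.append((round(t,3),n,k,round(float(np.arctan2(*(p[::-1]*(1 if k=="clamp" else -1)))),3),round(d,3),a))
    return r
E
python3 - <<'E'
from h import *
for _ in range(2):
    for r in angle():print(*r)
s=observe();print(s["time"],s["tool_pos"],s["wrist_force"])
E
```

```text
time: 3.58
tool_pos: [0.6714, -0.0583, 0.1611]
tool_rot: [-0.0, 0.996, -0.089, 0.0]
wrist_force: [-0.0, 0.4, 0.3]
gripper_width: -0.002
grasp_force: 0.0
time: 4.25
tool_pos: [0.6698, -0.0023, 0.1836]
tool_rot: [0.0, 0.996, -0.088, -0.007]
wrist_force: [-1.0, -0.4, -1.1]
gripper_width: -0.004
grasp_force: 0.0
4.25 scene cw 0.455 0.104 57
4.25 scene clamp 0.499 0.097 30
4.3 top cw 0.673 0.109 28
4.35 scene cw 0.526 0.105 31
4.35 scene clamp 0.629 0.096 32
4.4 top clamp -2.479 0.111 78
4.4 top cw 0.747 0.106 78
4.45 [ 0.6747959  -0.00366346  0.19263152] [-0.20250699 -0.91083782 -1.15671365]
```

Coasting at about 1.3 rad/s, clamp near 0.78 rad. Now I'll compute the catch-up rows.

```bash
cat > plan.py <<'E'
from h import *
import sys
from scipy.integrate import solve_ivp
def plan(t0,th0,w0,ease=1,z=.23,n=8):
    s=observe();t=s["time"]
    ts=t+np.arange(1,n+1)/12
    sol=solve_ivp(lambda _,y:[y[1],-(.062*y[1]+.045)],(t0,ts[-1]),[th0,w0],t_eval=np.r_[t,ts])
    th=sol.y[0];R=Rt(s)
    P=np.c_[A[0]+.1*np.cos(th),A[1]+.1*np.sin(th),np.full(n+1,z)]
    p0=s["tool_pos"];print("t",round(t,3),"th",th[0].round(3),"w",sol.y[1,[0,-1]].round(2),"err now mm",(1000*(p0-P[0])).round(0))
    rows=[]
    for k in range(1,n+1):
        f=min(1,k/ease);T=P[k]*f+p0*(1-f)
        rows.append((100*R.T@(T-p0)).round(1).tolist())
    print(str(rows).replace(" ",""))
if __name__=="__main__": plan(*map(float,sys.argv[1:]))
E
python3 plan.py 4.3 0.6 1.3 5
```

```text
t 4.45 th 0.794 w [1.28 1.2 ] err now mm [ 25. -80. -37.]
[[-0.9,-1.6,-0.8],[-2.3,-3.4,-1.5],[-4.0,-5.3,-2.3],[-6.2,-7.2,-3.0],[-8.7,-9.1,-3.8],[-9.7,-9.2,-3.8],[-10.7,-9.1,-3.8],[-11.7,-8.9,-3.8]]
```

```bash
python3 -m crank '{"offset":[[-0.5,-1,-2],[-2.1,-3.2,-3.6],[-4,-5.3,-3.8],[-6.2,-7.2,-3.8],[-8.7,-9.1,-3.8],[-9.7,-9.2,-3.8],[-10.7,-9.1,-3.8],[-11.7,-8.9,-3.8]],"turn":[[0,0,0],[0,0,0],[0,0,0],[0,0,0],[0,0,0],[0,0,0],[0,0,0],[0,0,0]]}'
python3 - <<'E'
from h import *
for r in angle():print(*r)
E
python3 plan.py 4.3 0.6 1.3 1
```

```text
time: 5.12
tool_pos: [0.5738, 0.1045, 0.2283]
tool_rot: [0.0, 0.996, -0.089, -0.0]
wrist_force: [-0.5, 0.2, 0.6]
gripper_width: 0.002
grasp_force: 0.0
5.117 scene cw 1.574 0.096 98
5.117 scene clamp 1.58 0.099 26
5.117 scene cw -0.794 0.1 26
5.167 top clamp -1.694 0.095 178
5.167 top cw 1.592 0.1 178
5.167 top clamp 1.67 0.099 23
5.167 top cw -1.61 0.103 23
t 5.217 th 1.74 w [1.19 1.11] err now mm [10.  0. -1.]
[[-1.9,0.6,-0.1],[-2.8,1.1,-0.1],[-3.6,1.6,-0.1],[-4.3,2.2,-0.1],[-5.0,2.9,-0.1],[-5.6,3.6,-0.1],[-6.1,4.4,-0.1],[-6.6,5.2,-0.1]]
```

```bash
python3 -m crank '{"offset":[[-1.4,0.4,-0.1],[-2.3,0.9,-0.1],[-3.2,1.3,-0.1],[-3.9,1.9,-0.1],[-4.6,2.5,-0.1],[-5.3,3.2,-0.1],[-5.8,4,-0.1],[-6.3,4.8,-0.1]],"turn":[[0,0,0],[0,0,0],[0,0,0],[0,0,0],[0,0,0],[0,0,0],[0,0,0],[0,0,0]]}'
python3 - <<'E'
from h import *
for r in angle():print(*r)
E
python3 plan.py 5.15 1.6 1.18 1
```

```text
time: 5.88
tool_pos: [0.5035, 0.0679, 0.2301]
tool_rot: [0.0, 0.996, -0.089, 0.0]
wrist_force: [-0.4, 0.0, 0.1]
gripper_width: 0.003
grasp_force: 0.0
5.883 scene clamp 2.398 0.103 22
5.883 scene cw 2.438 0.1 105
5.933 top cw 2.428 0.1 173
t 5.983 th 2.543 w [1.08 1.01] err now mm [6. 6. 0.]
[[-0.8,1.6,0.0],[-1.1,2.4,0.0],[-1.2,3.3,0.0],[-1.3,4.2,0.0],[-1.3,5.0,0.0],[-1.3,5.9,0.0],[-1.2,6.7,0.0],[-1.0,7.6,0.0]]
```

```bash
python3 -m crank '{"offset":[[-0.7,1.3,0],[-1,2.1,0],[-1.2,3,0],[-1.3,3.9,0],[-1.3,4.7,0],[-1.3,5.5,0],[-1.2,6.3,0],[-1.1,7.1,0]],"turn":[[0,0,0],[0,0,0],[0,0,0],[0,0,0],[0,0,0],[0,0,0],[0,0,0],[0,0,0]]}'
python3 - <<'E'
from h import *
for r in angle():print(*r)
E
python3 plan.py 5.91 2.435 1.05 1
```

```text
time: 6.65
tool_pos: [0.4808, -0.0001, 0.23]
tool_rot: [-0.0, 0.996, -0.089, 0.0]
wrist_force: [-0.0, -0.5, -0.2]
gripper_width: -0.002
grasp_force: 0.0
6.65 scene cw -3.109 0.104 116
6.7 top cw -3.099 0.1 171
t 6.75 th 3.279 w [0.96 0.89] err now mm [-0.  8.  0.]
[[0.4,1.6,0.0],[0.8,2.3,0.0],[1.2,3.0,0.0],[1.6,3.6,0.0],[2.1,4.2,0.0],[2.6,4.8,0.0],[3.1,5.3,0.0],[3.7,5.7,0.0]]
```

```bash
sed -i 's/\.045)/.08)/' plan.py; python3 -m crank '{"offset":[[0.2,1.2,0],[0.5,1.9,0],[0.9,2.6,0],[1.3,3.2,0],[1.8,3.8,0],[2.2,4.3,0],[2.7,4.8,0],[3.2,5.3,0]],"turn":[[0,0,0],[0,0,0],[0,0,0],[0,0,0],[0,0,0],[0,0,0],[0,0,0],[0,0,0]]}'
python3 - <<'E'
from h import *
for r in angle():print(*r)
E
python3 plan.py 6.7 3.184 .93 1
```

```text
time: 7.42
tool_pos: [0.5033, -0.0576, 0.23]
tool_rot: [-0.0, 0.996, -0.089, -0.0]
wrist_force: [0.2, 0.3, -0.2]
gripper_width: 0.002
grasp_force: 0.0
7.417 scene cw -2.46 0.105 113
7.467 top cw -2.423 0.1 173
t 7.517 th 3.898 w [0.82 0.73] err now mm [-4.  6.  0.]
[[1.0,0.9,0.0],[1.6,1.2,0.0],[2.2,1.5,0.0],[2.8,1.8,0.0],[3.4,2.0,0.0],[4.0,2.2,0.0],[4.6,2.3,0.0],[5.3,2.4,0.0]]
```

```bash
python3 -m crank '{"offset":[[1,0.9,0],[1.6,1.2,0],[2.2,1.5,0],[2.8,1.8,0],[3.4,2,0],[4,2.2,0],[4.6,2.3,0],[5.3,2.4,0]],"turn":[[0,0,0],[0,0,0],[0,0,0],[0,0,0],[0,0,0],[0,0,0],[0,0,0],[0,0,0]]}'
python3 - <<'E'
from h import *
for r in angle():print(*r)
E
python3 plan.py 7.467 3.86 .825 1
```

```text
time: 8.18
tool_pos: [0.5512, -0.0903, 0.23]
tool_rot: [-0.0, 0.996, -0.089, -0.0]
wrist_force: [-0.1, -0.2, -0.3]
gripper_width: 0.002
grasp_force: 0.0
8.183 scene clamp -1.888 0.103 22
8.183 scene cw -1.885 0.105 114
8.233 top clamp 1.469 0.092 177
8.233 top cw -1.816 0.1 177
t 8.283 th 4.49 w [0.72 0.64] err now mm [-6.  2.  0.]
[[1.3,0.1,0.0],[1.9,0.1,0.0],[2.4,0.0,0.0],[3.0,-0.1,0.0],[3.5,-0.2,0.0],[4.1,-0.3,0.0],[4.6,-0.5,0.0],[5.1,-0.7,0.0]]
```

```bash
python3 -m crank '{"offset":[[1.4,0.1,0],[2,0.1,0],[2.5,0,0],[3.1,-0.1,0],[3.6,-0.2,0],[4.2,-0.3,0],[4.7,-0.5,0],[5.2,-0.7,0]],"turn":[[0,0,0],[0,0,0],[0,0,0],[0,0,0],[0,0,0],[0,0,0],[0,0,0],[0,0,0]]}'
python3 - <<'E'
from h import *
for r in angle():print(*r)
E
python3 plan.py 8.233 4.467 .73 1
```

```text
time: 8.95
tool_pos: [0.6036, -0.0923, 0.23]
tool_rot: [-0.0, 0.996, -0.089, -0.0]
wrist_force: [0.7, -0.7, 0.5]
gripper_width: 0.001
grasp_force: 0.0
8.95 scene clamp -1.354 0.1 25
8.95 scene cw -1.364 0.102 102
9.0 top clamp 1.998 0.099 180
9.0 top cw -1.275 0.099 180
t 9.05 th 5.022 w [0.63 0.55] err now mm [-7. -2. -0.]
[[1.1,-0.6,-0.0],[1.5,-0.8,-0.0],[1.9,-1.1,-0.0],[2.3,-1.4,-0.0],[2.7,-1.8,-0.0],[3.0,-2.1,-0.0],[3.4,-2.4,-0.0],[3.7,-2.8,-0.0]]
```

```bash
python3 -m crank '{"offset":[[1.1,-0.6,0],[1.6,-0.9,0],[2,-1.2,0],[2.4,-1.5,0],[2.8,-1.9,0],[3.1,-2.2,0],[3.5,-2.5,0],[3.8,-2.9,0]],"turn":[[0,0,0],[0,0,0],[0,0,0],[0,0,0],[0,0,0],[0,0,0],[0,0,0],[0,0,0]]}'
python3 - <<'E'
from h import *
for r in angle():print(*r)
E
python3 plan.py 9.0 5.008 .65 1
```

```text
time: 9.72
tool_pos: [0.646, -0.0704, 0.23]
tool_rot: [0.0, 0.996, -0.089, -0.0]
wrist_force: [0.0, 0.2, 0.3]
gripper_width: -0.001
grasp_force: 0.0
9.717 scene clamp -0.868 0.097 24
9.717 scene clamp 1.52 0.105 100
9.717 scene cw -0.886 0.1 100
9.767 top clamp 2.437 0.105 181
9.767 top cw -0.798 0.1 181
t 9.817 th 5.499 w [0.55 0.48] err now mm [-5. -5. -0.]
[[0.6,-0.9,-0.0],[0.9,-1.3,-0.0],[1.1,-1.7,-0.0],[1.3,-2.1,-0.0],[1.4,-2.5,-0.0],[1.6,-2.9,-0.0],[1.7,-3.2,-0.0],[1.8,-3.6,-0.0]]
```

```bash
python3 -m crank '{"offset":[[0.6,-0.9,0],[0.9,-1.3,0],[1.1,-1.7,0],[1.3,-2.1,0],[1.5,-2.5,0],[1.6,-2.9,0],[1.7,-3.3,0],[1.8,-3.7,0]],"turn":[[0,0,0],[0,0,0],[0,0,0],[0,0,0],[0,0,0],[0,0,0],[0,0,0],[0,0,0]]}'
python3 - <<'E'
from h import *
for r in angle():print(*r)
E
python3 plan.py 9.767 5.488 .57 1
```

```text
time: 10.48
tool_pos: [0.67, -0.037, 0.23]
tool_rot: [-0.0, 0.996, -0.089, -0.0]
wrist_force: [0.2, -0.3, 0.2]
gripper_width: 0.001
grasp_force: 0.0
10.483 scene cw -0.461 0.099 96
10.483 scene clamp -0.432 0.096 28
t 10.583 th 5.916 w [0.48 0.41] err now mm [-3. -6.  0.]
[[0.3,-1.0,0.0],[0.3,-1.4,0.0],[0.4,-1.8,0.0],[0.4,-2.2,0.0],[0.4,-2.5,0.0],[0.4,-2.9,0.0],[0.4,-3.2,0.0],[0.3,-3.6,0.0]]
```

Five seconds should already be done, but I'll ride one more call for margin and then lift straight up and wait.

```bash
python3 -m crank '{"offset":[[0.2,-0.8,0],[0.3,-1.2,0],[0.4,-1.6,0],[0.4,-2,0],[0.4,-2.4,0],[0.4,-2.8,0],[0.4,-3.1,0],[0.3,-3.5,0]],"turn":[[0,0,0],[0,0,0],[0,0,0],[0,0,0],[0,0,0],[0,0,0],[0,0,0],[0,0,0]]}'
python3 -m crank '{"offset":[[0,0,-1],[0,0,-2],[0,0,-4],[0,0,-6],[0,0,-8],[0,0,-9],[0,0,-10],[0,0,-10]],"turn":[[0,0,0],[0,0,0],[0,0,0],[0,0,0],[0,0,0],[0,0,0],[0,0,0],[0,0,0]]}' >/dev/null
python3 - <<'E'
from h import *
for r in angle():print(*r)
for i in range(100):camera("wrist")
for r in angle():print(*r)
E
```

```text
time: 11.25
tool_pos: [0.6792, -0.0033, 0.23]
tool_rot: [0.0, 0.996, -0.089, 0.0]
wrist_force: [0.5, -0.2, 0.4]
gripper_width: -0.0
grasp_force: 0.0
11.917 scene cw 0.187 0.101 76
11.917 scene clamp 0.222 0.096 32
17.017 scene cw 1.184 0.095 96
17.017 scene clamp 1.201 0.098 29
17.067 top clamp 1.16 0.101 75
17.067 top clamp -2.11 0.1 183
17.067 top cw 1.157 0.099 183
```

```bash
for i in 1 2 3; do python3 -m crank '{"offset":[[0,0,0],[0,0,0],[0,0,0],[0,0,0],[0,0,0],[0,0,0],[0,0,0],[0,0,0]],"turn":[[0,0,0],[0,0,0],[0,0,0],[0,0,0],[0,0,0],[0,0,0],[0,0,0],[0,0,0]]}' >/dev/null; done
python3 - <<'E'
from h import *
for r in angle():print(*r)
for i in range(20):camera("wrist")
for r in angle():print(*r)
c=camera("top");cv2.imwrite("pics/end.png",cv2.cvtColor(c["img"],cv2.COLOR_RGB2BGR))
E
```

```text
19.117 scene cw 1.185 0.095 97
19.117 scene clamp 1.201 0.098 26
19.167 top clamp 1.16 0.101 75
19.167 top clamp -2.108 0.101 181
19.167 top cw 1.159 0.1 181
20.217 scene cw 1.182 0.095 96
20.217 scene clamp 1.195 0.099 29
20.267 top clamp 1.158 0.101 75
20.267 top clamp -2.108 0.101 181
20.267 top cw 1.159 0.1 181
```

View pics/end.png

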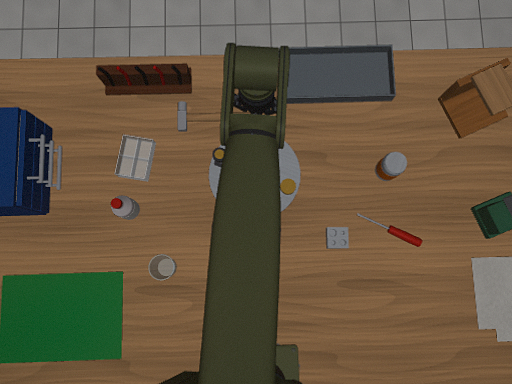

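The top view shows the wheel at rest, with the clamp at (219,155) and the counterweight at (288,186). Every bystander is where it started, and the arm is well clear.

```bash
python3 -c "
from cell import *
print(close_job())"
```

```text
the job is handed in; nothing more can be done
None
```

I've handed the job in, with no verdict returned: one push set the wheel coasting at about 1.3 rad/s, and the tool then rode above the clamp for about six seconds, within about 1 cm sideways. The wheel ran down to a standstill by itself and the bystanders looked unmoved, but the arm hid the crucible in my last picture, so I didn't see it at the end.

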